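# Unbar the stock locker

## Task

Open the plywood locker: its drop-down flap is locked by a wooden bar that lies in two open-topped brackets across the front, and a glue bottle stands in the way. Set the bottle upright on the bench clear of the flap, lift the bar straight up and level until both ends are out of their brackets, lay it (do not drop it) down into both forks of the low bar rest, keeping it level, then swing the flap down until it lies fully open. Leave the mug and the tin beside the locker and the drill vice undisturbed and never tip the bottle over.

Things in the scene. Friction and masses are not known exactly. Their poses are not given: they have to be found in the camera images.
- locker: Fixed upright plywood locker, 140 deep (x) x 206 wide (y) x 180 high; origin at the centre of its underside, z up. Its front faces its own -x, roughly towards the robot; front face and shut flap at x = -70 mm. The bar stands only 30 mm before the flap, so a gripper pointing straight down at it strikes the flap or its tab: lean the gripper 20 to 45 degrees back, away from the front face.
- bracket_a (a point): Middle of the floor of the dark steel U bracket on the locker's front at its +y side (locker x = -100, y = 78, z = 65 mm). Open at the top; inner width 26 mm along the locker's x, 14 mm wide along y, walls 4 mm thick, flared lips ending 33 mm above this point.
- bracket_b (a point): The same for the other U bracket, at the locker's -y side (y = -78 mm).
- bar: Loose wooden locking bar, 200 long (its y) x 20 x 20 mm, 0.2 kg, steel-capped ends, with an upright wooden handle at mid length: 34 along the bar (y) x 14 (x), from z = 20 to 70 mm. Origin: middle of the bar's underside. It starts in the two brackets, parallel to the locker's y. Grip the handle by its 34 mm width, fingers closing along the bar.
- bar_end_a (a point): Underside of the bar at its +y end (100 mm from the middle).
- bar_end_b (a point): Underside of the bar at its -y end (100 mm from the middle).
- bar_rest: Low bar rest, fixed, at the left or right: plywood base 70 (x) x 180 (y) x 14 mm, with two U forks like the locker's brackets at its x = 0, y = +-70 mm: floor at z = 40, inner width 26 mm along x, flared lips to z = 73 mm. Origin: centre of its underside, z up. The bar lies in it along its y, either way round, middle within 22 mm of the rest's middle.
- flap (a joint): Flap angle (rad): 0 shut (upright), 1.57 fully open, lying level out from the locker's front. Hinge along the locker's y at its x = -64, z = 20 mm. Flap 126 wide (y), 12 thick, 163 mm from hinge to top edge, 211 to the tab's tip. Light friction: unbarred it stays shut by itself; pulled past 0.5 rad it sinks open slowly. Anything within 220 mm of the hinge stops it.
- flap_tab (a point): Grip point of the wooden pull tab that stands up from the middle of the flap's top edge: 30 wide (locker's y) x 12 thick, 48 mm beyond the edge. The point is 192 mm from the hinge, 19 mm short of the tab's tip (locker x = -64, y = 0, z = 212 mm when shut). Pinched by its 30 mm width, the tab turns between the fingers as the flap swings.
- glue_bottle: Pale blue glue bottle, 61 mm diameter, 214 mm tall, with a 39 mm cap over the top 25 mm, loose, about 0.27 kg, upright. Origin: centre of its underside. It starts in front of the locker, in the way of the flap (a second such bottle stands far back, by the wall). Between the robot and the locker the bench is clear but for the things listed here.
- drill_vice: Blue machine vice, 107 x 215 (its y, with screw) x 58 mm, loose, bystander. Origin: centre of its underside.
- mug: White mug, 83 x 113 (with handle) x 93 mm, loose, bystander near one side of the locker (a similar one at the back is not meant). Origin: centre of its underside.
- wax_tin: Round tin, 75 mm diameter, 58 mm high, loose, bystander near one side of the locker (a similar one at the back is not meant). Origin: centre of its underside.
Not all that is in view belongs to the job. Of the things that look like the glue_bottle, the smallest one is meant.

How it is judged:
By the outcome, as a careful person would: the job done as asked, in the order asked, and still so for the second after the job is handed in, with the robot touching nothing.
It also fails if it takes over 67 s, if anything falls off the work surface, if the arm or the gripper's body presses on something with over 40 N, if the wrist force passes 120 N, or if a joint passes its speed limit or range.

## Robot

A 7-joint arm with a two-finger parallel gripper is mounted at the origin on a cart in front of the work surface, level with it; the furniture and walls round the work are solid. World frame = base frame: x ahead of the robot, y to its left, z up, the work surface at z = 0. Lengths are in m, angles in rad, forces in N, time in s.
With the tool pointing down it reaches from about 0.35 to 0.9 m from the base axis. Payload 8.1 kg.
Tool frame: the origin (TCP) lies at the centre of the arm's flange, where the gripper is bolted on; the fingertips stand 178 mm ahead of it and the grasp point (between the pads) lies 159 mm ahead of it; z points along the fingers, y is the line along which they close (so a half turn about z gives the same grasp; the last joint's range is limited). The gripper opens to 92 mm and grips with 3 to 60 N. Pads are 19 mm wide; open, the fingers measure 130 mm over their backs; the gripper's body (75 mm by 190 mm) begins 47 mm behind the grasp point.
Start: joints at [-1.289, 0.434, 0.025, 1.573, -0.012, 1.134, -0.075], TCP at [0.235, 0.579, 0.405] pointing down, gripper open.
Joint ranges: [-2.62, 2.62], [-0.44, 2.09], [-1.27, 1.32], [0.08, 2.57], [-1.32, 4.46], [0.12, 2], [-2.74, 2.74]. Speed limits (rad/s): [2.22, 2.22, 3.01, 3.01, 3.14, 3.14, 3.14].

## Interface

Orientations are given as a rotation vector (axis times angle).
In Python, from cell import arm gives the robot as it stands. The module is installed in compiled form; this text tells all that it offers.
- The arm moves only by the shell command python3 -m inch 'ROWS' [FORCE]. ROWS is text: rows parted by semicolons, each of 5 numbers parted by spaces: the shift along the tool's x, y, z in m, then the turn about the tool's z in rad, then the finger opening in m, from 0 to 0.0918. In form: x y z roll fingers; .... A call has 1 to 5 rows; each row is the pose to reach, as a shift and turn from the pose commanded when the call began, along the tool's axes at that moment; what a row does not reach only later rows make up. A row lasts 1/10 s, in which the tool goes at most 50 mm and 8.59 degrees, less where a joint would pass 70% of its speed; a pose out of reach is approached as far as the arm can. A call with a gripper value outside its range is refused whole. The fingers move at their own pace and stop on an object; FORCE is the grip in N (left out, the last holds). Time passes only in rows, so rows that repeat a pose let the fingers close. It gives the time, the measured TCP pose, the force, the opening and the grip force at its end, in the units of the state.
- arm.observe(): the state, without advancing time (a new reading comes with each control period).
- arm.get_image(name): name is "scene" or "top" or "wrist"; returns the picture (480x640x3 uint8, red, green, blue); there is no depth.
- arm.get_calibration(name): a dict with "intrinsics" (3x3 intrinsics, pixels), "pose" (4x4, takes a point from camera to world coordinates). Camera axes: x right, y up, looking along -z (the intrinsics and any distortion apply to the point x, -y, -z); pixel columns grow to the right and rows downward; lengths in m; the calibration is good to about 2 mm. The wrist camera is an equidistant fisheye: a pixel r from the principal point sees the ray r / f radians off the axis. A picture is of the moment at which its call begins: read the wrist's pose just before it. get_calibration takes no time and is no camera call; for the wrist camera it gives the pose at the moment of the call.
- arm.sign_off(): hands the job in; it is judged then, once.
Trained networks look in the newest picture that a camera, given by its name, has taken for a name from the list of things; names that differ only in an ending like _2 or _b are one class to them, and where a whole thing is asked for, a point or a joint stands for the part that bears it (a point fixed in the world has none). Each returns a list of dicts, best first, with "conf" (0 to 1); they miss things now and then, are a little off and sometimes report something else, mostly with a low value. They report only what shows in the picture. A call takes as long as a camera call. They do not tell look-alikes from the thing itself.
- arm.look_for(camera, query): "point" ([row, column] in pixels, amid what is visible of it).
- arm.silhouettes(camera, query): "region" (480x640 bool, what is visible of it) and "point" ([row, column] in pixels, amid what is visible of it).
- arm.place_of(camera, query): "point" ([row, column] in pixels: a listed point, or the origin of a listed thing).
The state is a dict: "clock": time; "joints": joint angles; "dq": joint speeds; "joint_efforts": joint torques, N m; "position": TCP position; "ee_rot": TCP orientation; "force": force on the tool from outside, world axes, zero at the start; "ft_torque": the same for the moment, N m; "width": opening from 0.0 (shut) to 1.0 (fully open); "gripper_force": force on a finger pad.
Only numpy, scipy, OpenCV 4.12 (cv2) and the standard library are available. Lean on these libraries where they do the work, as an engineer would, in place of code of your own. Each camera call takes 0.05 s, during which the arm holds its last target. There are 200 camera calls.

## Working session

There is one attempt and no reset: what is moved stays moved. The work goes in short steps, Python scripts to look and compute and a shell command to move; the robot and the scene stay as the last step left them, time stands still between calls to the robot, and variables do not carry over. Pictures are saved under pics/ and viewed, at most 10 in all, crops included, and the job is handed in when it is done.

```bash
mkdir -p pics; ls; cat > h.py <<'E'
import numpy as np, cv2
from cell import arm
from scipy.spatial.transform import Rotation as R
def ray(cam,pt,cal=None):
    c=cal or arm.get_calibration(cam); K=np.array(c["intrinsics"]); T=np.array(c["pose"])
    r,cc=pt; x=(cc-K[0,2])/K[0,0]; y=(r-K[1,2])/K[1,1]
    if cam=="wrist":
        th=np.hypot(x,y); s=np.sin(th)/max(th,1e-9); d=np.array([x*s,-y*s,-np.cos(th)])
    else: d=np.array([x,-y,-1.])
    d=T[:3,:3]@d; return T[:3,3],d/np.linalg.norm(d)
def at_z(cam,pt,z,cal=None):
    o,d=ray(cam,pt,cal); return o+d*(z-o[2])/d[2]
def proj(cam,P,cal=None):
    c=cal or arm.get_calibration(cam); K=np.array(c["intrinsics"]); T=np.array(c["pose"])
    p=T[:3,:3].T@(np.array(P)-T[:3,3]); p=np.array([p[0],-p[1],-p[2]])
    if cam=="wrist":
        th=np.arctan2(np.hypot(p[0],p[1]),p[2]); u=p[:2]/np.hypot(p[0],p[1])*th
    else: u=p[:2]/p[2]
    return np.array([K[1,1]*u[1]+K[1,2],K[0,0]*u[0]+K[0,2]])
def tri(rays):
    A=np.zeros((3,3));b=np.zeros(3)
    for o,d in rays:
        M=np.eye(3)-np.outer(d,d);A+=M;b+=M@o
    return np.linalg.solve(A,b)
def save(cam,name):
    im=arm.get_image(cam); cv2.imwrite("pics/%s.png"%name,im[:,:,::-1]); return im
E
python3 - <<'E'
from h import *
np.set_printoptions(precision=3,suppress=True)
s=arm.observe(); print(s); print(R.from_rotvec(s["ee_rot"]).as_matrix())
for c in("scene","top","wrist"):
    save(c,c+"0"); print(c,arm.get_calibration(c))
    for q in ["locker","bracket_a","bar","bar_rest","flap_tab","glue_bottle","drill_vice","mug","wax_tin"]:
        print(q,[(np.round(d["point"]).astype(int).tolist(),round(d["conf"],2)) for d in arm.place_of(c,q)])
E
```

```text
pics
{'clock': 0.0, 'joints': array([-1.289,  0.435,  0.025,  1.574, -0.012,  1.134, -0.075]), 'dq': array([ 0.   , -0.001,  0.001,  0.001, -0.001, -0.002,  0.001]), 'joint_efforts': array([  0.002, -66.784,   0.986, -31.446,  -0.06 ,   0.043,   0.   ]), 'position': array([0.235, 0.579, 0.404]), 'ee_rot': array([-0.601, -3.083,  0.002]), 'force': array([-0.592,  0.059, -0.362]), 'ft_torque': array([-0.01 , -0.014,  0.029]), 'gripper_force': 0.0, 'width': 1.0023588728698174}
[[-0.927  0.375 -0.   ]
 [ 0.375  0.927 -0.002]
 [-0.    -0.002 -1.   ]]
scene {'intrinsics': array([[484.783,   0.   , 313.456],
       [  0.   , 484.783, 234.803],
       [  0.   ,   0.   ,   1.   ]]), 'pose': array([[ 0.82 ,  0.304, -0.485, -0.06 ],
       [-0.572,  0.426, -0.7  , -0.892],
       [-0.006,  0.852,  0.523,  0.808],
       [ 0.   ,  0.   ,  0.   ,  1.   ]])}
locker [([266, 374], 0.77), ([244, 329], 0.61)]
bracket_a [([244, 329], 0.89), ([268, 365], 0.85)]
bar [([253, 348], 0.59)]
bar_rest [([236, 250], 0.46)]
flap_tab [([204, 359], 0.75)]
glue_bottle [([271, 226], 0.93), ([286, 315], 0.92), ([287,
[... 489 characters left out ...]
([228, 348], 0.78), ([203, 262], 0.19)]
bar_rest [([233, 385], 0.68), ([259, 218], 0.6)]
flap_tab [([193, 351], 0.93)]
glue_bottle [([311, 294], 0.79), ([318, 255], 0.77), ([270, 338], 0.59)]
drill_vice [([295, 448], 0.74)]
mug [([205, 260], 0.73)]
wax_tin [([232, 422], 0.73)]
wrist {'intrinsics': array([[371.648,   0.   , 320.029],
       [  0.   , 371.648, 238.019],
       [  0.   ,   0.   ,   1.   ]]), 'pose': array([[ 0.376, -0.895, -0.239,  0.17 ],
       [ 0.926,  0.364,  0.096,  0.605],
       [ 0.001, -0.257,  0.966,  0.384],
       [ 0.   ,  0.   ,  0.   ,  1.   ]])}
locker []
bracket_a []
bar []
bar_rest []
flap_tab []
glue_bottle []
drill_vice [([469, 11], 0.71)]
mug []
wax_tin []
```

View pics/scene0.png

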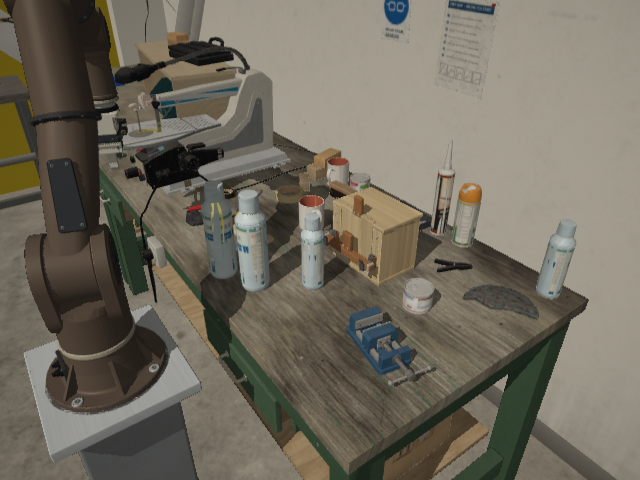

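View pics/top0.png

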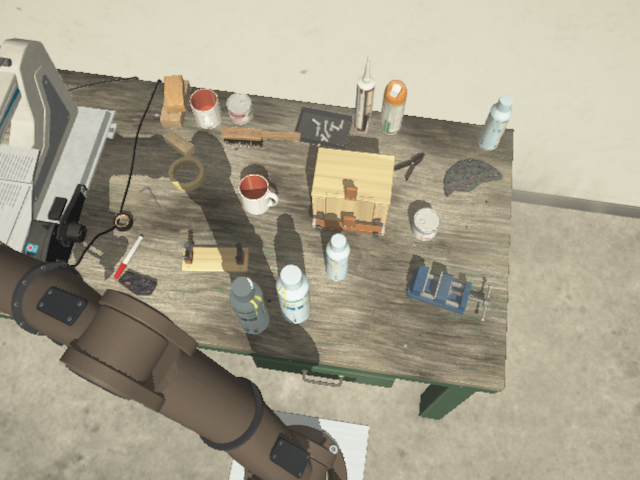

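```bash
python3 - <<'E'
from h import *
np.set_printoptions(precision=3,suppress=True)
S=lambda p:ray("scene",p); T=lambda p:ray("top",p)
def t(n,a,b):print(n,tri([S(a),T(b)]))
t("brA",(244,329),(226,321));t("brB",(268,365),(231,375));t("bar",(253,348),(228,348));t("tab",(204,359),(193,351))
t("rest",(236,250),(259,218));t("mug",(227,311),(205,260));t("tin",(303,413),(232,422));t("vice",(350,387),(295,448))
for b in [(271,226),(286,315),(287,252)]: print("sc bottle",at_z("scene",b,0))
for b in [(311,294),(318,255),(270,338)]: print("top bottle",at_z("top",b,0))
E
```

```text
brA [0.641 0.042 0.06 ]
brB [ 0.65  -0.106  0.058]
bar [ 0.647 -0.033  0.066]
tab [ 0.679 -0.032  0.208]
rest [ 0.528  0.315 -0.01 ]
mug [0.707 0.23  0.002]
tin [ 0.696 -0.241  0.006]
vice [ 0.522 -0.328  0.009]
sc bottle [0.374 0.172 0.   ]
sc bottle [ 0.54  -0.031  0.   ]
sc bottle [0.398 0.064 0.   ]
top bottle [0.409 0.078 0.   ]
top bottle [0.374 0.177 0.   ]
top bottle [ 0.544 -0.021  0.   ]
```

```bash
cat > to.py <<'E'
import sys; from h import *
# usage: to.py x y z yaw_deg(of tool y) -> tool shift & roll ; grasp point coords (159 ahead)
a=list(map(float,sys.argv[1:])); s=arm.observe(); M=R.from_rotvec(s["ee_rot"]).as_matrix()
g=s["position"]+M[:,2]*0.159; yaw=np.degrees(np.arctan2(M[1,1],M[0,1]))
print("t %.2f grasp"%s["clock"],g.round(4),"yaw %.2f"%yaw,"tilt",M[2].round(3),"F",s["force"].round(1),"w %.1fmm gf %.1f"%(s["width"]*91.8,s["gripper_force"]))
if a: print("shift",(M.T@(np.array(a[:3])-g)).round(4),"roll %.4f"%np.radians(yaw-a[3]))
E
python3 -m inch '-0.0466 -0.035 -0.1 -0.15 0.0918; -0.0466 -0.035 -0.1 -0.3 0.0918; -0.177 -0.144 -0.1 -0.445 0.0918; -0.177 -0.144 -0.1 -0.445 0.0918; -0.177 -0.144 -0.1 -0.445 0.0918'
python3 to.py 0.542 -0.026 0.345 93.5
```

```text
clock: 2.0
position: [0.3319, 0.4025, 0.5031]
ee_rot: [-0.095, 3.14, 0.001]
force: [1.0, -0.5, 0.3]
width: 0.998
gripper_force: 0.0
t 2.00 grasp [0.332  0.4026 0.3441] yaw 93.48 tilt [-0.001  0.001 -1.   ] F [ 1.  -0.5  0.3] w 91.6mm gf 0.0
shift [-0.1836 -0.4406 -0.0011] roll -0.0004
```

```bash
python3 -m inch '-0.18 -0.44 0 0 0.0918; -0.18 -0.44 0 0 0.0918; -0.18 -0.44 0 0 0.0918; -0.18 -0.44 0 0 0.0918; -0.18 -0.44 0 0 0.0918' | head -2
python3 to.py 0.542 -0.026 0.345 93.5
```

```text
clock: 2.5
position: [0.44, 0.1769, 0.5029]
t 2.50 grasp [0.4401 0.177  0.3439] yaw 93.45 tilt [-0.001  0.001 -1.   ] F [ 0.6  1.2 -0.3] w 92.1mm gf 0.0
shift [-0.0895 -0.2088 -0.0011] roll -0.0009
```

```bash
python3 -m inch '-0.087 -0.208 0 0 0.0918; -0.087 -0.208 0 0 0.0918; -0.087 -0.208 0 0 0.0918; -0.087 -0.208 0 0 0.0918; -0.087 -0.208 0 0 0.0918' | head -2
python3 to.py 0.542 -0.026 0.345 93.5
python3 - <<'E'
from h import *
np.set_printoptions(precision=4,suppress=True)
save("wrist","w1"); c=arm.get_calibration("wrist")
T=np.array(c["pose"])
for q,z in [("glue_bottle",0),("bracket_a",.065),("bar",.065),("flap_tab",.212),("bar_end_a",.065)]:
    for d in arm.place_of("wrist",q): print(q,np.round(d["point"]),round(d["conf"],2),at_z("wrist",d["point"],z,c))
for P in [(.542,-.026,.214),(.647,-.033,.135)]: print(proj("wrist",P,c))
E
```

```text
clock: 3.0
position: [0.5398, -0.0279, 0.5028]
t 3.00 grasp [ 0.5399 -0.0282  0.3438] yaw 93.18 tilt [-0.001 -0.002 -1.   ] F [-0.7  0.9 -0. ] w 91.6mm gf 0.0
shift [-0.0022  0.0021 -0.0012] roll -0.0057
glue_bottle [106. 404.] 0.89 [0.4178 0.0701 0.    ]
glue_bottle [193. 329.] 0.83 [ 0.5389 -0.0209  0.    ]
glue_bottle [301. 168.] 0.29 [ 0.7109 -0.2539  0.    ]
bracket_a [288. 381.] 0.94 [0.6422 0.0477 0.065 ]
bracket_a [284. 250.] 0.69 [ 0.6453 -0.1126  0.065 ]
bar [288. 310.] 0.73 [ 0.6461 -0.0384  0.065 ]
flap_tab [387. 310.] 0.95 [ 0.6819 -0.0336  0.212 ]
flap_tab [299. 168.] 0.56 [ 0.6037 -0.1576  0.212 ]
bar_end_a [286. 392.] 0.9 [0.639  0.0609 0.065 ]
bar_end_a [285. 230.] 0.83 [ 0.6484 -0.1381  0.065 ]
bar_end_a [173. 115.] 0.46 [ 0.5125 -0.2905  0.065 ]
[237.1732 327.6243]
[314.7846 313.7996]
```

View pics/w1.png

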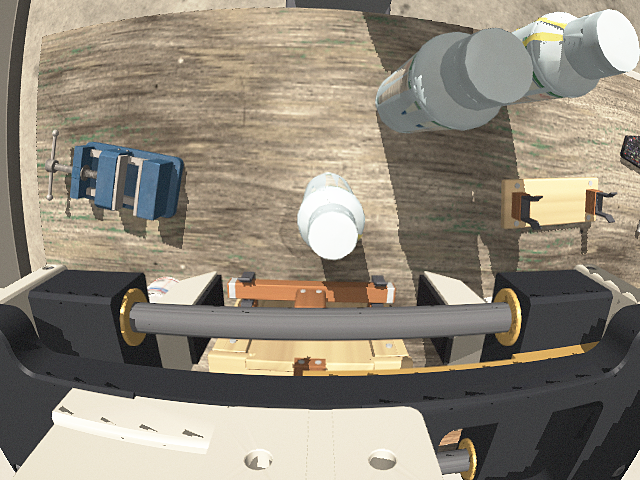

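```bash
python3 -m inch '-0.001 0.004 0.05 0 0.0918; -0.001 0.004 0.1 0 0.0918; -0.001 0.004 0.135 0 0.0918; -0.001 0.004 0.146 0 0.0918; -0.001 0.004 0.146 0 0.0918' 30 | grep -E "force|posi"
python3 -m inch '0 0 0 0 0.03; 0 0 0 0 0.03; 0 0 0 0 0.03; 0 0 0 0 0.03; 0 0 0 0 0.03' 30 | tail -3;  python3 to.py 0.40 -0.19 0.23 93.2
```

```text
position: [0.5394, -0.0182, 0.3559]
force: [-0.3, 0.5, 0.6]
gripper_force: 0.0
force: [0.0, -0.1, 0.2]
width: 0.614
gripper_force: 0.0
t 4.30 grasp [ 0.54   -0.0193  0.1981] yaw 93.44 tilt [-0.001  0.    -1.   ] F [ 0.  -0.1  0.2] w 56.4mm gf 0.0
shift [ 0.15   -0.162  -0.0321] roll 0.0042
```

```bash
python3 -m inch '0 -0.0045 0 0 0.055; 0 -0.0045 0 0 0.03; 0 -0.0045 0 0 0.03; 0 -0.0045 0 0 0.03; 0 -0.0045 0 0 0.03' 30 | tail -3;  python3 to.py 0.40 -0.19 0.23 93.2
```

```text
force: [0.1, 0.9, 0.9]
width: 0.423
gripper_force: 28.6
t 4.80 grasp [ 0.54   -0.0237  0.1975] yaw 93.45 tilt [ 0.  0. -1.] F [0.1 0.9 0.9] w 38.8mm gf 28.6
shift [ 0.1498 -0.1575 -0.0325] roll 0.0044
```

```bash
python3 -m inch '0 0 -0.02 0 0.03; 0 0 -0.035 0 0.03; 0.02 -0.02 -0.035 0 0.03; 0.043 -0.044 -0.035 0 0.03; 0.066 -0.068 -0.035 0 0.03' 30 | tail -3
python3 -m inch '0.023 -0.024 0 0 0.03; 0.046 -0.049 0 0 0.03; 0.069 -0.074 0 0 0.03; 0.081 -0.086 0 0 0.03; 0.084 -0.09 0 0 0.03' 30 | tail -3;  python3 to.py 0.40 -0.19 0.197 93.2
```

```text
force: [0.8, -1.0, -3.0]
width: 0.424
gripper_force: 28.8
force: [0.4, 0.6, -3.2]
width: 0.418
gripper_force: 28.6
t 5.80 grasp [ 0.3978 -0.192   0.2323] yaw 93.26 tilt [ 0.001  0.    -1.   ] F [ 0.4  0.6 -3.2] w 38.4mm gf 28.6
shift [-0.0023  0.0019  0.0353] roll 0.0010
```

```bash
python3 -m inch '0 0 0.012 0 0.03; 0 0 0.024 0 0.03; 0 0 0.031 0 0.03; 0 0 0.034 0 0.03; 0 0 0.034 0 0.03' 30 | tail -3; python3 to.py
python3 -m inch '0 0 0.001 0 0.03; 0 0 0.001 0 0.05; 0 0 0.001 0 0.0918; 0 0 0.001 0 0.0918; 0 0 0.001 0 0.0918' 30 | tail -3; python3 to.py
```

```text
force: [0.4, -0.3, -3.1]
width: 0.421
gripper_force: 28.6
t 6.30 grasp [ 0.3999 -0.1902  0.1983] yaw 93.48 tilt [ 0.001  0.    -1.   ] F [ 0.4 -0.3 -3.1] w 38.7mm gf 28.6
force: [-0.0, -0.6, 0.4]
width: 0.721
gripper_force: 0.0
t 6.80 grasp [ 0.4    -0.1906  0.1978] yaw 93.44 tilt [-0.001 -0.    -1.   ] F [-0.  -0.6  0.4] w 66.2mm gf 0.0
```

```bash
python3 -m inch '0 0 -0.05 0 0.0918; 0 0 -0.1 0 0.0918; -0.03 0.02 -0.104 0 0.0918; -0.07 0.05 -0.104 0 0.0918; -0.11 0.08 -0.104 0 0.0918' | tail -3; python3 to.py 0.60 -0.036 0.30 93
```

```text
force: [-0.1, -1.4, 0.7]
width: 0.996
gripper_force: 0.0
t 7.30 grasp [ 0.5061 -0.1033  0.3026] yaw 93.35 tilt [-0.002  0.    -1.   ] F [-0.1 -1.4  0.7] w 91.4mm gf 0.0
shift [-0.0977  0.0617  0.0029] roll 0.0061
```

```bash
python3 -m inch '-0.04 0.03 0 0 0.0918; -0.08 0.055 0 0 0.0918; -0.097 0.062 0 0 0.0918; -0.097 0.062 0 0 0.0918' | tail -3; 
cat > see.py <<'E'
from h import *
import sys
np.set_printoptions(precision=4,suppress=True)
save("wrist",sys.argv[1]); c=arm.get_calibration("wrist")
for a in sys.argv[2:]:
    q,z=a.split("="); z=float(z)
    for d in arm.place_of("wrist",q):
        if d["conf"]>.4: print(q,np.round(d["point"]),round(d["conf"],2),at_z("wrist",d["point"],z,c)[:2])
E
python3 to.py 0.60 -0.036 0.30 93; python3 see.py w2 bracket_a=.065 bar=.065 bar_end_a=.065 flap_tab=.212; python3 - <<'E'
from h import *
for n in ("scene","top"):
    arm.get_image(n); print(n,[(d["point"],round(d["conf"],2)) for d in arm.place_of(n,"glue_bottle")], proj(n,(.4,-.19,0)))
E
```

```text
force: [-0.2, -0.8, 0.1]
width: 1.001
gripper_force: 0.0
t 7.70 grasp [ 0.5998 -0.0336  0.3005] yaw 93.67 tilt [ 0.001  0.    -1.   ] F [-0.2 -0.8  0.1] w 91.9mm gf 0.0
shift [-0.0001 -0.0024  0.0005] roll 0.0117
bracket_a [252. 395.] 0.62 [0.6392 0.0472]
bracket_a [247. 247.] 0.61 [ 0.6426 -0.1108]
bracket_a [130. 105.] 0.54 [ 0.5188 -0.2811]
bar [253. 318.] 0.92 [ 0.6444 -0.0357]
bar_end_a [252. 409.] 0.89 [0.6376 0.0625]
bar_end_a [245. 222.] 0.6 [ 0.6428 -0.1387]
scene [([339.9, 304.7], 0.92), ([267.2, 222.3], 0.91), ([284.3, 252.2], 0.86)] [341.04021115 304.90581047]
top [([331.0, 395.3], 0.68)] [329.33837752 393.22187081]
```

View pics/w2.png

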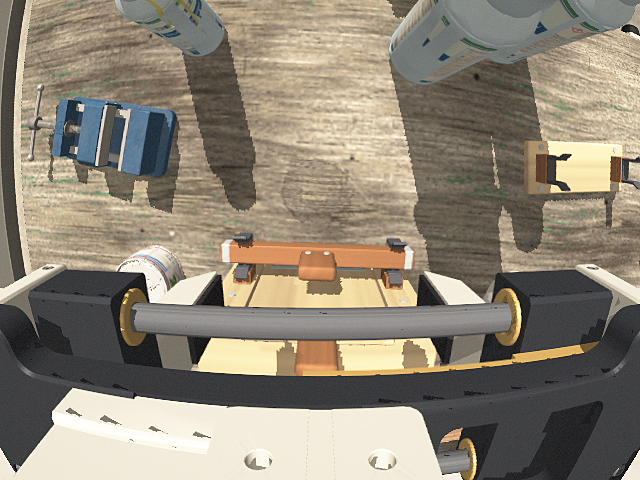

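```bash
python3 -c "
import cv2;i=cv2.imread('pics/w2.png')[225:300,212:422];cv2.imwrite('pics/w2c.png',cv2.resize(i,None,fx=3.8,fy=3.8,interpolation=cv2.INTER_CUBIC))"
```

```text
(no output)
```

View pics/w2c.png

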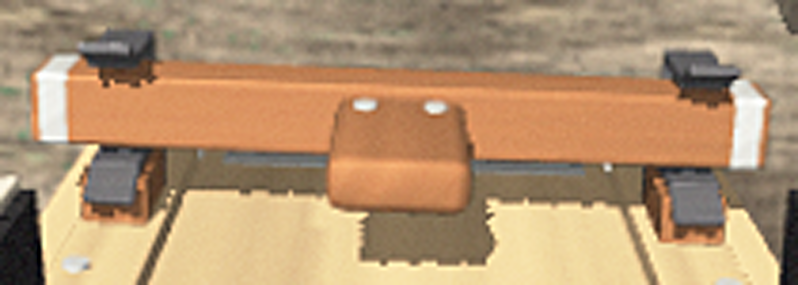

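```bash
cat > bar.py <<'E'
from h import *
c=arm.get_calibration("wrist")
f=lambda x,y,z: at_z("wrist",(225+(y+.5)/3.8-.5,212+(x+.5)/3.8-.5),z,c)[:2]
ln,lf,rn,rf=[f(*p,.085) for p in [(36,80),(36,140),(765,102),(762,168)]]
print(ln,lf,rn,rf); l=(ln+lf)/2; r=(rn+rf)/2; d=r-l
print("bar top centre",(l+r)/2,"len",np.linalg.norm(d),"yaw",np.degrees(np.arctan2(d[1],d[0])),"w",np.linalg.norm(ln-lf))
h=[f(*p,.135) for p in [(330,158),(330,208),(470,158),(468,208)]]
print(np.round(h,4), np.mean(h,axis=0))
E
python3 bar.py
```

```text
[ 0.63676973 -0.13593304] [ 0.6538177  -0.13626267] [0.63152891 0.06003676] [0.65032277 0.06170742]
bar top centre [ 0.64310978 -0.03761288] len 0.19701836901340272 yaw 91.2703453406257 w 0.017051160344018133
[[ 0.636  -0.0537]
 [ 0.6483 -0.0532]
 [ 0.6341 -0.0217]
 [ 0.6464 -0.0213]] [ 0.64119583 -0.03746915]
```

```bash
python3 -m inch '0.0153 -0.0034 0.04 0.02 0.0918; 0.0153 -0.0034 0.09 0.038 0.0918; 0.0153 -0.0034 0.135 0.038 0.0918; 0.0153 -0.0034 0.1605 0.038 0.0918; 0.0153 -0.0034 0.1605 0.038 0.0918' | tail -3; python3 to.py 0.6315 -0.038 0.14 91.5;  python3 see.py w3 bar=.065 bar_end_a=.065
```

```text
force: [-0.0, -0.1, -0.2]
width: 1.003
gripper_force: 0.0
t 8.65 grasp [ 0.5802 -0.0406  0.1378] yaw 91.26 tilt [ 0.007  0.    -1.   ] F [-0.  -0.1 -0.2] w 92.1mm gf 0.0
shift [-0.0514  0.0014 -0.0025] roll -0.0042
bar [351. 326.] 0.66 [ 0.6476 -0.0357]
```

View pics/w3.png

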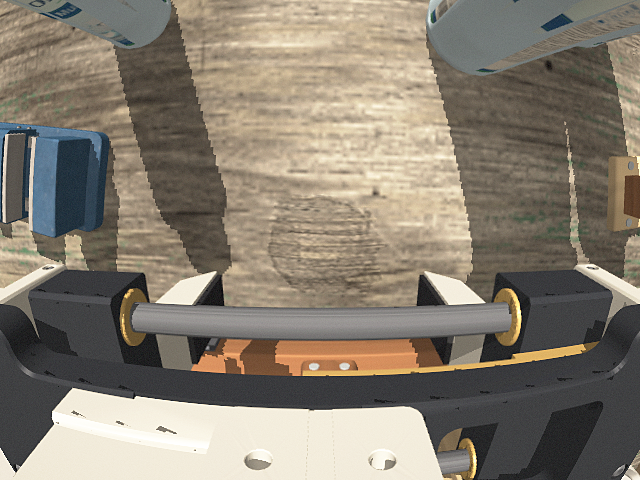

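```bash
python3 -m inch '-0.02 0.001 -0.002 -0.004 0.0918; -0.036 0.0024 -0.002 -0.004 0.0918; -0.046 0.0024 -0.002 -0.004 0.08; -0.049 0.0024 -0.002 -0.004 0.06; -0.049 0.0024 -0.002 -0.004 0.06' | tail -3; python3 to.py 0.6315 -0.037 0.14 91.5
```

```text
force: [-0.3, -1.2, 0.8]
width: 0.784
gripper_force: 0.0
t 9.30 grasp [ 0.632  -0.0373  0.1437] yaw 91.49 tilt [-0.001 -0.    -1.   ] F [-0.3 -1.2  0.8] w 72.0mm gf 0.0
shift [0.0005 0.0004 0.0037] roll -0.0002
```

```bash
python3 -m inch '-0.001 0 0.003 0 0.06; -0.002 0 0.003 0 0.06; -0.002 0 0.003 0 0.06' | tail -3; python3 to.py; python3 -m inch '0 0 0 0 0.04; 0 0 0 0 0.025; 0 0 0 0 0.025; 0 0 0 0 0.025; 0 0 0 0 0.025' 55|tail -3;  python3 to.py 0.6315 -0.037 0.4 91.5
```

```text
force: [-0.0, 0.3, 0.7]
width: 0.653
gripper_force: 0.0
t 9.60 grasp [ 0.6334 -0.0371  0.14  ] yaw 91.49 tilt [ 0.  0. -1.] F [-0.   0.3  0.7] w 59.9mm gf 0.0
force: [-0.1, 1.4, 1.0]
width: 0.352
gripper_force: 55.0
t 10.10 grasp [ 0.6338 -0.0368  0.1401] yaw 91.51 tilt [-0.  0. -1.] F [-0.1  1.4  1. ] w 32.3mm gf 55.0
shift [ 2.200e-03 -1.000e-04 -2.599e-01] roll 0.0002
```

```bash
python3 -m inch '0 0 0 0 0.045; 0 0 0 0 0.045; -0.0015 0 0 0 0.045; -0.003 0 0 0 0.045; -0.003 0 0 0 0.045' | tail -3; python3 to.py; python3 -m inch '-0.001 0 0 0 0.045; -0.002 0 0 0 0.045; -0.002 0 0 0 0.045'|tail -3;  python3 to.py 0.6315 -0.037 0.4 91.5
```

```text
force: [0.7, -0.3, 0.1]
width: 0.49
gripper_force: 0.0
t 10.60 grasp [ 0.637  -0.0371  0.1401] yaw 91.49 tilt [-0. -0. -1.] F [ 0.7 -0.3  0.1] w 45.0mm gf 0.0
force: [0.4, 0.6, 0.5]
width: 0.489
gripper_force: 0.0
t 10.90 grasp [ 0.6389 -0.0369  0.1401] yaw 91.50 tilt [-0. -0. -1.] F [0.4 0.6 0.5] w 44.9mm gf 0.0
shift [ 7.400e-03  1.000e-04 -2.599e-01] roll 0.0001
```

```bash
python3 -m inch '0 0 0 0 0.025; 0 0 0 0 0.025; 0 0 0 0 0.025; 0 0 0 0 0.025' 55|tail -3;  python3 to.py
python3 -m inch '0 0 -0.003 0 0.025; 0 0 -0.006 0 0.025; 0 0 -0.01 0 0.025; 0 0 -0.01 0 0.025' 55|tail -3;  python3 to.py; python3 see.py w4 bar=.075 bar_end_a=.075
```

```text
force: [-0.9, 0.1, 0.2]
width: 0.358
gripper_force: 55.1
t 11.30 grasp [ 0.6387 -0.0369  0.14  ] yaw 91.50 tilt [ 0.  0. -1.] F [-0.9  0.1  0.2] w 32.8mm gf 55.1
force: [0.1, 0.2, -1.5]
width: 0.361
gripper_force: 55.4
t 11.70 grasp [ 0.6387 -0.037   0.1506] yaw 91.50 tilt [-0.  0. -1.] F [ 0.1  0.2 -1.5] w 33.2mm gf 55.4
bar [259. 448.] 0.57 [0.638  0.0437]
bar_end_a [262. 475.] 0.78 [0.64   0.0627]
bar_end_a [266. 166.] 0.56 [ 0.6478 -0.1369]
```

```bash
python3 -m inch '0 0 -0.012 0 0.025; 0 0 -0.03 0 0.025; 0 0 -0.06 0 0.025; 0 0 -0.095 0 0.025; 0 0 -0.13 0 0.025' 55|tail -3;  python3 to.py
python3 -m inch '0 0.02 -0.03 0 0.025; 0 0.05 -0.05 0 0.025; 0 0.085 -0.055 0 0.025; 0 0.12 -0.055 0 0.025; 0 0.155 -0.055 0 0.025' 55|tail -3;  python3 to.py
python3 -m inch '0.01 0.035 0 0 0.025; 0.025 0.07 0 0 0.025; 0.04 0.09 0 0 0.025; 0.04 0.09 0 0 0.025' 55|tail -3;  python3 to.py;python3 see.py w5 bar_rest=0 bracket_a=.04 bar=.26 bar_end_a=.26
```

```text
force: [1.6, 0.4, -2.4]
width: 0.361
gripper_force: 55.0
t 12.35 grasp [ 0.6386 -0.0371  0.2822] yaw 91.49 tilt [-0. -0. -1.] F [ 1.6  0.4 -2.4] w 33.1mm gf 55.0
force: [-0.3, 0.3, -2.1]
width: 0.36
gripper_force: 55.0
t 12.85 grasp [0.6346 0.1192 0.3365] yaw 91.47 tilt [-0.002  0.    -1.   ] F [-0.3  0.3 -2.1] w 33.1mm gf 55.0
force: [-0.5, 0.2, -1.3]
width: 0.361
gripper_force: 55.0
t 13.25 grasp [0.59   0.2118 0.3358] yaw 91.87 tilt [ 0.001  0.003 -1.   ] F [-0.5  0.2 -1.3] w 33.1mm gf 55.0
bar_rest [143. 404.] 0.87 [0.5195 0.3149]
bracket_a [245.  79.] 0.97 [ 0.6573 -0.1313]
bracket_a [243. 184.] 0.89 [0.6486 0.0384]
bracket_a [264. 167.] 0.68 [0.6788 0.0108]
bar [268. 320.] 0.93 [0.5979 0.209 ]
bar_end_a [263. 474.] 0.92 [0.5932 0.3088]
bar_end_a [264. 164.] 0.91 [0.5996 0.1079]
```

View pics/w5.png

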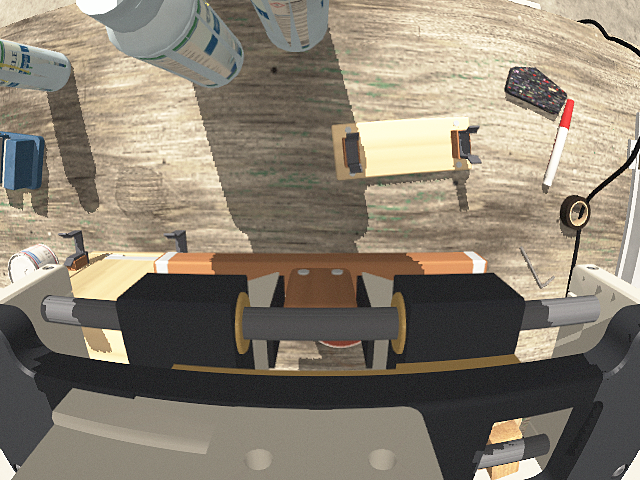

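```bash
python3 -c "
import cv2;i=cv2.imread('pics/w5.png')[105:195,325:490];cv2.imwrite('pics/w5c.png',cv2.resize(i,None,fx=4.8,fy=4.8,interpolation=cv2.INTER_CUBIC))"
```

```text
(no output)
```

View pics/w5c.png

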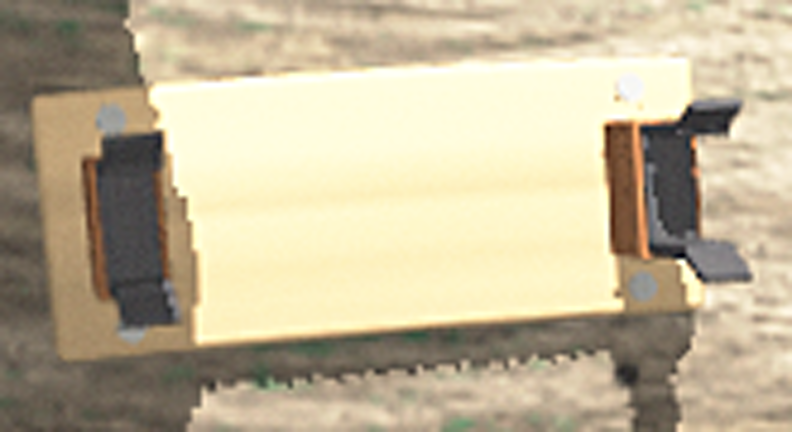

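```bash
python3 - <<'E'
from h import *
np.set_printoptions(precision=4,suppress=True)
c=arm.get_calibration("wrist")
f=lambda x,y,z: at_z("wrist",(105+(y+.5)/4.8-.5,325+(x+.5)/4.8-.5),z,c)[:2]
P=np.array([f(*p,.014) for p in [(33,97),(60,358),(690,58),(703,300)]])
print(P,"c",P.mean(0)); d=(P[2]+P[3]-P[0]-P[1])/2; print("len",np.linalg.norm(d),np.degrees(np.arctan2(d[1],d[0])),"w",np.linalg.norm(P[0]-P[1]),np.linalg.norm(P[2]-P[3]))
L=np.array([f(*p,.073) for p in [(133,132),(150,325),(717,101),(727,281)]])
print(L,"c",L.mean(0)); d=(L[2]+L[3]-L[0]-L[1])/2; print("sep",np.linalg.norm(d),np.degrees(np.arctan2(d[1],d[0])))
E
python3 to.py 0.525 0.315 0.33 91.5
```

```text
[[0.5031 0.2168]
 [0.5704 0.2256]
 [0.4807 0.393 ]
 [0.5462 0.4008]] c [0.5251 0.3091]
len 0.1772799411492174 97.55874486530762 w 0.06788577694581713 0.06602696651936403
[[0.5128 0.2375]
 [0.5563 0.2428]
 [0.4957 0.3762]
 [0.5383 0.3815]] c [0.5258 0.3095]
sep 0.13978939471411156 97.22562696671523
t 13.50 grasp [0.5931 0.2053 0.3355] yaw 91.37 tilt [-0.001 -0.001 -1.   ] F [ 0.1 -0.5 -2.1] w 33.1mm gf 55.0
shift [0.0654 0.1113 0.0054] roll -0.0023
```

```bash
python3 -m inch '0.008 0.03 0.01 -0.04 0.025; 0.016 0.06 0.025 -0.08 0.025; 0.021 0.0855 0.035 -0.107 0.025; 0.021 0.0855 0.035 -0.107 0.025; 0.021 0.0855 0.035 -0.107 0.025' 55|tail -3; python3 -m inch '0 0 0 0 0.025; 0 0 0 0 0.025' |tail -1;  python3 to.py; python3 - <<'E'
from h import *
np.set_printoptions(precision=4,suppress=True)
c=arm.get_calibration("wrist"); im=save("wrist","w6"); print(c["pose"])
np.save("w6pose.npy",c["pose"])
for q,z in (("bar_rest",0),("bar",.225),("bar_end_a",.225)):
    for d in arm.place_of("wrist",q): print(q,np.round(d["point"]),round(d["conf"],2),at_z("wrist",d["point"],z,c)[:2])
p=proj("wrist",(.524,.313,.03),c); print(p)
r,k=int(p[0]),int(p[1]); r0,k0=max(r-80,0),max(k-115,0); print(r0,k0)
cv2.imwrite("pics/w6c.png",cv2.resize(im[r0:r0+160,k0:k0+230,::-1],None,fx=3.4,fy=3.4,interpolation=cv2.INTER_CUBIC))
E
python3 to.py
```

```text
force: [0.7, -0.8, -1.3]
width: 0.362
gripper_force: 55.0
gripper_force: 55.0
t 14.20 grasp [0.57   0.2905 0.3006] yaw 97.50 tilt [-0.001 -0.    -1.   ] F [-1.5 -0.1 -1.9] w 32.9mm gf 55.0
[[-0.1295 -0.9579 -0.2564  0.5009]
 [ 0.9916 -0.125  -0.0335  0.2811]
 [ 0.     -0.2585  0.966   0.4393]
 [ 0.      0.      0.      1.    ]]
bar_rest [160. 350.] 0.91 [0.5192 0.3191]
bar [267. 320.] 0.72 [0.576  0.2908]
bar_end_a [264. 167.] 0.75 [0.5881 0.1925]
bar_end_a [265. 474.] 0.71 [0.563  0.3897]
[165.4556 346.0843]
85 231
t 14.40 grasp [0.5694 0.2913 0.3004] yaw 97.57 tilt [-0.  0. -1.] F [ 0.  -0.5 -1.8] w 33.0mm gf 55.0
```

View pics/w6c.png

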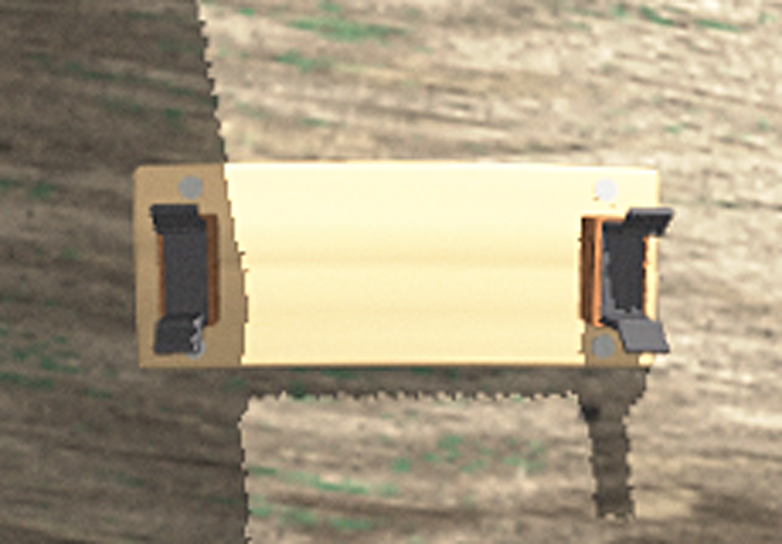

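```bash
python3 - <<'E'
from h import *
np.set_printoptions(precision=4,suppress=True)
c=arm.get_calibration("wrist"); c["pose"]=np.load("w6pose.npy")
f=lambda x,y,z: at_z("wrist",(85+(y+.5)/3.4-.5,231+(x+.5)/3.4-.5),z,c)[:2]
P=np.array([f(*p,.014) for p in [(135,168),(140,367),(659,169),(656,367)]])
print("c",P.mean(0)); d=(P[2]+P[3]-P[0]-P[1])/2; print("len",np.linalg.norm(d),np.degrees(np.arctan2(d[1],d[0])),"w",np.linalg.norm(P[0]-P[1]),np.linalg.norm(P[2]-P[3]))
L=np.array([f(*p,.073) for p in [(174,205),(177,353),(651,208),(648,352)]])
print(L,"c",L.mean(0)); d=(L[2]+L[3]-L[0]-L[1])/2; print("sep",np.linalg.norm(d),np.degrees(np.arctan2(d[1],d[0])))
# bar top far/near edges by orange/white mask in w6 along columns
im=cv2.imread("pics/w6.png"); hsv=cv2.cvtColor(im,cv2.COLOR_BGR2HSV)
for k in (185,215,245,400,430,455): 
    col=hsv[240:290,k]; print(k,"near top row of bar:",[240+i for i in range(50) if col[i,0]<14 and col[i,1]>120][:1], [240+i for i in range(50) if col[i,0]<14 and col[i,1]>120][-1:])
E
```

```text
c [0.5211 0.3168]
len 0.17793015828805775 97.96084992413483 w 0.06776677721657211 0.06880056460334409
[[0.5094 0.2445]
 [0.5524 0.2504]
 [0.4903 0.3827]
 [0.5329 0.3889]] c [0.5212 0.3166]
sep 0.13965924039957167 97.95717540784617
185 near top row of bar: [253] [273]
215 near top row of bar: [254] [273]
245 near top row of bar: [255] [274]
400 near top row of bar: [253] [274]
430 near top row of bar: [253] [273]
455 near top row of bar: [252] [273]
```

```bash
python3 - <<'E'
import cv2
g=cv2.imread("pics/w6.png")[:,:,2]
for k in (200,215,420,440): print(k,g[248:278,k])
E
python3 to.py 0.5152 0.3159 0.16 97.9
```

```text
200 [ 92 104  96 100 105 101 101 100 101 102 102 102 102 107 121 122 120 121
 125 117 122 124 125 124 128 111  62  22  38  39]
215 [ 94  98  98 109  91 105 103  93 102 102  98 105  98 107 116 126 118 122
 125 122 121 127 122 125 126 118  84  20  34  33]
420 [162 196 190 150 160 191 194 197 194 195 195 199 201 221 242 234 224 222
 221 222 220 220 221 221 218 212 159  45  59  59]
440 [140 145 141 162 183 194 199 196 195 198 196 194 206 228 240 231 221 217
 220 219 220 217 219 218 225 199  98  48  63  64]
t 14.40 grasp [0.5694 0.2913 0.3004] yaw 97.57 tilt [-0.  0. -1.] F [ 0.  -0.5 -1.8] w 33.0mm gf 55.0
shift [0.0506 0.0315 0.1403] roll -0.0057
```

```bash
python3 -m inch '0.02 0.012 0.02 -0.006 0.025; 0.04 0.025 0.05 -0.006 0.025; 0.0506 0.0315 0.09 -0.006 0.025; 0.0503 0.0315 0.125 -0.006 0.025; 0.0503 0.0315 0.14 -0.006 0.025' 55|tail -3; python3 -m inch '0 0 0 0 0.025; 0 0 0 0 0.025' |tail -1;  python3 to.py 0.5155 0.3159 0.115 97.9
python3 - <<'E'
from h import *
arm.get_image("scene");c=arm.get_calibration("scene")
for q in ("bar","bar_end_a","bar_rest"): print(q,[(d["point"],round(d["conf"],2)) for d in arm.place_of("scene",q)])
print(proj("scene",(.5211,.3167,.085)))
save("scene","s3")
E
```

```text
force: [-0.1, -0.9, -1.9]
width: 0.361
gripper_force: 55.0
gripper_force: 55.0
t 15.10 grasp [0.5156 0.3164 0.1608] yaw 97.94 tilt [-0.001  0.    -1.   ] F [-0.2  0.1 -0.9] w 33.3mm gf 55.0
shift [ 0.0002 -0.0005  0.0458] roll 0.0008
bar [([207.7, 246.4], 0.61)]
bar_end_a [([199.6, 226.1], 0.72)]
bar_rest [([235.5, 248.8], 0.55)]
[210.38139821 245.52473879]
```

```bash
python3 -m inch '0 0 0.01 0 0.025; 0 0 0.02 0 0.025; 0 0 0.03 0 0.025; 0 0 0.038 0 0.025; 0 0 0.042 0 0.025' 55|grep -E '^force'; python3 to.py;python3 -m inch '0 0 0.001 0 0.025; 0 0 0.002 0 0.025; 0 0 0.003 0 0.025;0 0 0.003 0 0.025' |grep -E '^force';  python3 to.py 0.5155 0.3159 0.115 97.9
```

```text
force: [-0.4, -0.4, -1.5]
t 15.85 grasp [0.5145 0.316  0.1166] yaw 97.97 tilt [ 0.002 -0.001 -1.   ] F [-0.4 -0.4 -1.5] w 33.3mm gf 55.0
force: [-0.3, 0.1, -2.3]
t 16.25 grasp [0.5152 0.3164 0.1153] yaw 97.97 tilt [-0.  0. -1.] F [-0.3  0.1 -2.3] w 33.1mm gf 55.0
shift [-0.0002 -0.0006  0.0003] roll 0.0013
```

```bash
python3 -m inch '0 0 0.001 0 0.025; 0 0 0.001 0 0.025' 55|grep -E '^force'; python3 -m inch '0 0 0.001 0 0.025;0 0 0.001 0 0.025' |grep -E '^force'; python3 -m inch '0 0 0.001 0 0.025;0 0 0.001 0 0.025' |grep -E '^force';  python3 to.py 0.5155 0.3159 0.115 97.9
```

```text
force: [-1.0, -0.9, 4.9]
force: [-2.8, -2.8, 13.3]
force: [-4.9, -4.2, 21.8]
t 16.85 grasp [0.5165 0.3167 0.115 ] yaw 97.94 tilt [-0.003  0.002 -1.   ] F [-4.9 -4.2 21.8] w 33.0mm gf 55.0
shift [ 0.0011 -0.0007 -0.    ] roll 0.0007
```

```bash
python3 -m inch '0 0 -0.0025 0 0.025; 0 0 -0.0025 0 0.025; 0 0 -0.0025 0 0.05; 0 0 -0.0025 0 0.07; 0 0 -0.0025 0 0.07' |grep -E '^force|width'; python3 -m inch '0 0 -0.03 0 0.08;0 0 -0.08 0 0.0918;0 0 -0.13 0 0.0918;0 0 -0.18 0 0.0918; -0.03 -0.03 -0.2 0 0.0918' |grep -E '^force';  python3 to.py; python3 - <<'E'
from h import *
im=arm.get_image("top"); 
for q in ("bar","bar_end_a","bar_rest"): print(q,[(d["point"],round(d["conf"],2)) for d in arm.place_of("top",q)])
print(proj("top",(.5211,.3167,.04)))
a=im[150:330,140:440,::-1]
b=arm.get_image("scene")[150:330,180:480,::-1]
cv2.imwrite("pics/s4.png",np.hstack([cv2.resize(x,(400,240),interpolation=cv2.INTER_CUBIC) for x in (a,b)]))
E
```

```text
force: [-0.4, -0.2, -0.5]
width: 0.57
force: [0.8, 1.1, -0.0]
t 17.85 grasp [0.5467 0.2968 0.3201] yaw 98.50 tilt [-0.004  0.007 -1.   ] F [ 0.8  1.1 -0. ] w 90.3mm gf 0.0
bar []
bar_end_a [([293.1, 443.9], 0.6), ([256.6, 246.8], 0.42)]
bar_rest [([193.7, 353.8], 0.42)]
[254.4149962  213.89736498]
```

View pics/s4.png

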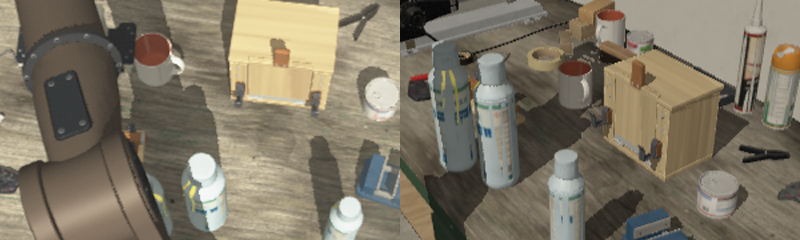

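```bash
python3 -m inch '0 0 0 0 0.0918;0 0 0 0 0.0918' | tail -1; cat > look.py <<'E'
from h import *
import sys
np.set_printoptions(precision=4,suppress=True)
c=arm.get_calibration("wrist"); save("wrist",sys.argv[1])
for a in sys.argv[2:]:
    q,z=a.split("="); z=float(z)
    for d in arm.place_of("wrist",q):
        if d["conf"]>.4: print(q,np.round(d["point"]),round(d["conf"],2),at_z("wrist",d["point"],z,c)[:2])
E
python3 look.py w7 bar=.04 bar_end_a=.04 bar_rest=0; python3 to.py 0.64 -0.036 0.36 91.5
```

```text
gripper_force: 0.0
bar [184. 343.] 0.59 [0.522  0.3131]
bar_end_a [185. 257.] 0.96 [0.5362 0.218 ]
bar_end_a [183. 432.] 0.58 [0.5054 0.4146]
bar_rest [178. 344.] 0.64 [0.519  0.3166]
t 18.50 grasp [0.5486 0.2911 0.3143] yaw 98.00 tilt [ 0. -0. -1.] F [-0.7  0.4  0.7] w 91.8mm gf 0.0
shift [-0.0449 -0.3366 -0.0457] roll 0.1135
```

```bash
python3 -m inch '-0.045 -0.33 -0.0457 0.1135 0.0918;-0.045 -0.33 -0.0457 0.1135 0.0918;-0.045 -0.33 -0.0457 0.1135 0.0918;-0.045 -0.33 -0.0457 0.1135 0.0918;-0.045 -0.33 -0.0457 0.1135 0.0918' | tail -1; python3 -m inch '-0.01 -0.11 0 0 0.0918;-0.01 -0.11 0 0 0.0918' |tail -1; python3 to.py  0.64 -0.036 0.36 91.5
```

```text
gripper_force: 0.0
gripper_force: 0.0
t 19.20 grasp [ 0.6279 -0.0487  0.3488] yaw 91.50 tilt [-0.001  0.    -1.   ] F [ 0.9  0.5 -1.2] w 91.5mm gf 0.0
shift [-0.0124  0.0124 -0.0112] roll -0.0000
```

```bash
python3 -m inch '-0.012 0.012 -0.011 0 0.0918;-0.012 0.012 -0.011 0 0.0918;-0.012 0.012 -0.011 0 0.0918' | tail -1; python3 to.py  0.64 -0.036 0.36 91.5; python3 look.py w8 flap_tab=.212 bracket_a=.065; python3 - <<'E'
from h import *
c=arm.get_calibration("wrist")
for d in arm.silhouettes("wrist","flap_tab"):
    r=d["region"]; rr,kk=np.where(r)
    print(d["conf"],r.sum(),rr.min(),rr.max(),kk.min(),kk.max())
    print([at_z("wrist",(x,y),.231,c)[:2].round(4) for x in (rr.min(),rr.max()) for y in (kk.min(),kk.max())])
E
```

```text
gripper_force: 0.0
t 19.50 grasp [ 0.6394 -0.0334  0.359 ] yaw 91.58 tilt [ 0.     0.001 -1.   ] F [ 0.1  0.7 -0.7] w 92.0mm gf 0.0
shift [-0.0006 -0.0026 -0.001 ] roll 0.0014
flap_tab [278. 321.] 0.93 [ 0.6797 -0.032 ]
bracket_a [204. 390.] 0.85 [0.6408 0.0503]
bracket_a [205. 256.] 0.66 [ 0.6468 -0.1096]
0.81 6678 221 292 253 390
[array([ 0.6286, -0.0839]), array([0.6259, 0.0178]), array([ 0.6857, -0.0854]), array([0.6829, 0.0225])]
0.46 1612 122 137 512 623
[array([0.5434, 0.1125]), array([0.5236, 0.2396]), array([0.5552, 0.1132]), array([0.5375, 0.2406])]
```

```bash
python3 -m inch '-0.03 -0.0017 0 0 0.0918;-0.0405 -0.0017 0.02 0 0.0918;-0.0405 -0.0017 0.06 0 0.0918;-0.0405 -0.0017 0.105 0 0.0918;-0.0405 -0.0017 0.135 0 0.0918' 15| tail -1; python3 to.py  0.68 -0.034 0.212 91.5
python3 -m inch '0 0 0.01 0 0.0918;0 0 0.012 0 0.06; 0 0 0.012 0 0.045;0 0 0.012 0 0.045;0 0 0.012 0 0.045' 15| tail -4; python3 to.py  0.68 -0.034 0.212 91.5
```

```text
gripper_force: 0.0
t 20.20 grasp [ 0.6785 -0.0345  0.2213] yaw 91.53 tilt [ 0.003  0.    -1.   ] F [-0.7 -0.1  0.4] w 91.6mm gf 0.0
shift [-0.0016  0.0004  0.0093] roll 0.0005
ee_rot: [-0.04, 3.139, 0.0]
force: [-0.2, -0.4, 0.5]
width: 0.703
gripper_force: 0.0
t 20.70 grasp [ 0.6808 -0.0354  0.2143] yaw 91.47 tilt [-0.003  0.    -1.   ] F [-0.2 -0.4  0.5] w 64.5mm gf 0.0
shift [0.0007 0.0014 0.0023] roll -0.0006
```

```bash
python3 -m inch '0 0.0015 0.002 0 0.035;0 0.0015 0.002 0 0.02; 0 0.0015 0.002 0 0.02;0 0.0015 0.002 0 0.02;0 0.0015 0.002 0 0.02' 15| tail -3; python3 to.py  0.68 -0.034 0.212 91.5
```

```text
force: [-1.5, 5.7, 1.5]
width: 0.328
gripper_force: 15.0
t 21.20 grasp [ 0.6799 -0.0313  0.2106] yaw 91.58 tilt [ 0.     0.003 -1.   ] F [-1.5  5.7  1.5] w 30.1mm gf 15.0
shift [-0.     -0.0027 -0.0015] roll 0.0015
```

```bash
python3 -m inch '0.01 0.003 0 0 0.02;0.0192 0.003 0.001 0 0.02;0.0381 0.003 0.0038 0 0.02;0.0567 0.003 0.0086 0 0.02;0.0748 0.003 0.0152 0 0.02' 15| tail -3; python3 to.py  0.58 -0.034 0.212 91.5
```

```text
force: [3.3, -1.2, -3.7]
width: 0.326
gripper_force: 15.0
t 21.70 grasp [ 0.6042 -0.0331  0.1958] yaw 91.44 tilt [-0.002 -0.    -1.   ] F [ 3.3 -1.2 -3.7] w 29.9mm gf 15.0
shift [ 0.0242 -0.0003 -0.0163] roll -0.0010
```

```bash
python3 -m inch '0.0173 0 0.0083 0 0.02;0.0336 0 0.0183 0 0.02;0.0489 0 0.03 0 0.02;0.0629 0 0.043 0 0.02;0.0756 0 0.0574 0 0.02' 15| tail -3; python3 to.py; python3 -m inch '0.0112 0 0.0157 0 0.02;0.0207 0 0.0323 0 0.02;0.0207 0 0.0323 0 0.02' 15| tail -3; python3 to.py
```

```text
force: [1.5, -1.1, 0.3]
width: 0.326
gripper_force: 15.0
t 22.20 grasp [ 0.5277 -0.0351  0.138 ] yaw 91.43 tilt [ 0.  0. -1.] F [ 1.5 -1.1  0.3] w 29.9mm gf 15.0
force: [-4.6, -2.3, 1.8]
width: 0.323
gripper_force: 15.0
t 22.50 grasp [ 0.5057 -0.0357  0.1043] yaw 91.42 tilt [ 0.004 -0.    -1.   ] F [-4.6 -2.3  1.8] w 29.6mm gf 15.0
```

```bash
python3 -m inch '0 0 0 0 0.045;0 0 0 0 0.06;0 0 0 0 0.06;0 0 -0.03 0 0.06;0 0 -0.07 0 0.06' | tail -1; python3 -m inch '0 0 -0.05 0 0.06;0 0 -0.1 0 0.06;0 0 -0.15 0 0.06;0 0.05 -0.17 0 0.06;0 0.1 -0.17 0 0.06' | tail -3; python3 to.py; python3 - <<'E'
from h import *
for n in ("scene","top"):
    save(n,n+"9")
    for q in ("flap_tab","glue_bottle","mug","wax_tin","drill_vice","bar"): print(n,q,[(np.round(d["point"]).tolist(),round(d["conf"],2)) for d in arm.place_of(n,q)])
    for t in (1.1,1.3,1.57): print(t,proj(n,(.68-.192*np.sin(t),-.033-.026*.19*np.sin(t),.02+.192*np.cos(t))))
E
```

```text
gripper_force: 0.0
force: [0.9, 1.1, -0.0]
width: 0.653
gripper_force: 0.0
t 23.50 grasp [0.5081 0.0609 0.3501] yaw 91.20 tilt [-0.008  0.002 -1.   ] F [ 0.9  1.1 -0. ] w 59.9mm gf 0.0
scene flap_tab []
scene glue_bottle [([343.0, 305.0], 0.87), ([287.0, 254.0], 0.71), ([272.0, 224.0], 0.58), ([264.0, 376.0], 0.38)]
scene mug [([224.0, 314.0], 0.57)]
scene wax_tin [([304.0, 416.0], 0.78)]
scene drill_vice [([352.0, 388.0], 0.87), ([221.0, 246.0], 0.28)]
scene bar [([212.0, 226.0], 0.46), ([223.0, 248.0], 0.4), ([345.0, 305.0], 0.4)]
1.1 [258.22447128 306.15218983]
1.3 [271.47177255 301.97251142]
1.57 [288.20760657 300.15403928]
top flap_tab [([288.0, 342.0], 0.85)]
top glue_bottle [([319.0, 259.0], 0.71), ([231.0, 420.0], 0.57)]
top mug [([206.0, 262.0], 0.7)]
top wax_tin [([207.0, 351.0], 0.71), ([232.0, 421.0], 0.67)]
top drill_vice [([295.0, 447.0], 0.57), ([229.0, 377.0], 0.16)]
top bar [([255.0, 211.0], 0.9)]
1.1 [268.5119655  343.18737685]
1.3 [278.34481602 342.18609648]
1.57 [287.34235021 341.37979648]
```

```bash
python3 -m inch '0 0.06 -0.03 0 0.0918;0 0.1 -0.04 0 0.0918;0 0.1 -0.04 0 0.0918;0 0.1 -0.04 0 0.0918;0 0.1 -0.04 0 0.0918' | tail -1; python3 -m inch '0 0 0 0 0.0918;0 0 0 0 0.0918;0 0 0 0 0.0918;0 0 0 0 0.0918;0 0 0 0 0.0918' | tail -1; python3 to.py; python3 look.py w9 flap_tab=.02 bar=.04 bar_end_a=.04 glue_bottle=0; python3 - <<'E'
from h import *
for n in ("top","scene"):
    arm.get_image(n)
    for q in ("flap_tab","glue_bottle","bar_end_a"): print(n,q,[(np.round(d["point"]).tolist(),round(d["conf"],2)) for d in arm.place_of(n,q)])
c=arm.get_calibration("wrist")
for t in (1.3,1.45,1.57): print(t,proj("wrist",(.68-.192*np.sin(t),-.033-.026*.19*np.sin(t),.02+.192*np.cos(t)),c))
print(proj("top",(.4,-.19,0)),proj("scene",(.4,-.19,0)))
E
```

```text
gripper_force: 0.0
gripper_force: 0.0
t 25.20 grasp [0.5038 0.1609 0.3855] yaw 91.45 tilt [-0.  0. -1.] F [-1.3  0.6  0.8] w 92.0mm gf 0.0
flap_tab [181. 184.] 0.65 [ 0.4896 -0.0337]
bar [214. 435.] 0.83 [0.5252 0.3184]
bar_end_a [217. 363.] 0.65 [0.533  0.2188]
bar_end_a [201. 498.] 0.64 [0.5023 0.4146]
glue_bottle [128. 258.] 0.89 [0.4156 0.0712]
glue_bottle [127. 100.] 0.83 [ 0.4012 -0.1883]
glue_bottle [ 95. 334.] 0.83 [0.3676 0.1762]
top flap_tab [([286.0, 341.0], 0.94)]
top glue_bottle [([312.0, 296.0], 0.96), ([330.0, 392.0], 0.82)]
top bar_end_a [([252.0, 175.0], 0.8)]
scene flap_tab []
scene glue_bottle [([270.0, 224.0], 0.74), ([342.0, 306.0], 0.73), ([282.0, 254.0], 0.67)]
scene bar_end_a [([214.0, 228.0], 0.4)]
1.3 [189.75111483 167.13185856]
1.45 [182.88929087 174.78338285]
1.57 [180.00620505 180.63763503]
[329.33837752 393.22187081] [341.04021115 304.90581047]
```

All checks agree: flap open, bar in both forks, bottle upright at its spot, bystanders unmoved, arm clear.

```bash
python3 -c "
from cell import arm
print(arm.sign_off())"
```

```text
the job is handed in; nothing more can be done
None
```

The job is handed in: the bottle stands upright clear of the flap, the bar lies in both forks of the rest, the flap reads fully open, and the mug, tin and vice read as unmoved. I held the gripper straight down, slightly forward of the handle, instead of leaning it, because the move command cannot tilt the tool. It felt no contact with the flap or tab on the approach to the bar.

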